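Tip the hosel gauge out of its well

ROBOT

A 6-joint arm with a two-finger parallel gripper is mounted at the origin on the work surface; the furniture and walls round the work are solid. World frame = base frame: x ahead of the robot, y to its left, z up, the work surface at z = 0. Lengths are in m, angles in rad, forces in N, time in s.
With the tool pointing down it reaches from about 0.35 to 0.875 m from the base axis. Payload 4.2 kg.
Tool frame: the origin (TCP) lies at the very end of the fingers, on their centre line; the grasp point (between the pads) lies 19 mm behind it (ctrl.pinch_z is the distance from the TCP to the grasp point, in m); z points along the fingers, y is the direction in which the jaws open and shut (so a half turn about z gives the same grasp; the last joint's range is limited). The gripper opens to 85 mm and grips with 20 to 120 N. Pads are 22 mm wide; open, the fingers measure 114 mm over their backs; the gripper's body (76 mm by 85 mm) begins 54 mm behind the grasp point. The pads swing forward as they close: fully open they stand 13 mm farther back than shut.
Start: joints at [-0.977, 0.385, 0.008, 0, -1.194, -0.259], TCP at [0.205, -0.59, 0.231] pointing down, gripper open.
Joint ranges: [-3.14, 3.14], [-1.21, 2.06], [-1.07, 1.41], [-3.16, 2.05], [-2.99, -0.16], [-3.1, 3.1]. Speed limits (rad/s): [2.79, 2.79, 3.14, 3.14, 3.14, 3.14].

INTERFACE

Orientations are given as a unit quaternion [w, x, y, z].
In Python, from cell import monitor, viewer, ctrl gives the robot as it stands. The module is installed in compiled form; this text tells all that it offers.
- The arm moves only by the shell command python3 -m creep 'ROWS' [OPENING] [FORCE]. ROWS is a JSON object of lists of equal length, an entry for each row: "travel": the shift along the world's x, y, z in cm, a list of three; "turn": the turn about the world's z in degrees. In form: {"travel": [[x, y, z], ...], "turn": [turn, ...]}. A call has 1 to 8 rows; each row shifts and turns the commanded pose from where the row before left it; what a row does not reach is not made up. A row lasts 1/8 s, in which the tool goes at most 62.5 mm and 10.7 degrees, less where a joint would pass 70% of its speed; a pose out of reach is approached as far as the arm can. A call is refused whole if a number of a shift passes 6.25 or a number of a turn 10.7, either way. A call with a gripper value outside its range is refused whole. OPENING is the gripper's target within -1 to 1 (shut at 1, half-way at 0, fully open at -1), set as the call begins (- or left out, the last holds). The fingers move at their own pace and stop on an object; FORCE is the grip in N (left out, the last holds). Time passes only in rows, so rows that do not move let the fingers close. It gives the time, the measured TCP pose, the force and the opening at its end, in the units of the state.
- monitor.state(): the state, without advancing time (a new reading comes with each control period).
- viewer.camera(name): name is "scene" or "side" or "wrist"; returns a dict with "img" (420x560x3 uint8, red, green, blue), "depth" (420x560 float32, m along the optical axis (not along the pixel's ray), 0 where there is no reading), "mtx" (3x3 intrinsics, pixels), "T" (4x4, takes a point from camera to world coordinates). Camera axes: x right, y down, z forward; pixel columns grow to the right and rows downward; lengths in m; the calibration is good to about 2 mm. A picture is of the moment at which its call begins.
- ctrl.finish_job(): hands the job in, once; it reports no verdict.
Trained networks look in the newest picture that a camera, given by its name, has taken for a name from the list of things; names that differ only in an ending like _2 or _b are one class to them, and where a whole thing is asked for, a point or a joint stands for the part that bears it (a point fixed in the world has none). Each returns a list of dicts, best first, with "conf" (0 to 1); they miss things now and then, are a little off and sometimes report something else, mostly with a low value. They report only what shows in the picture. A call takes as long as a camera call.
- viewer.find_in(camera, target): "point" ([x, y, z] in m, in the coordinates of the camera as it stood for that picture, good to about 4 mm: the middle of the surface that is visible of it).
- viewer.regions_of(camera, target): "pixels" (420x560 bool, what is visible of it).
- viewer.spot_point(camera, target): "point" ([x, y, z] in m, in the coordinates of the camera as it stood for that picture, good to about 4 mm: a listed point, or the origin of a listed thing).
The state is a dict: "time_s": time; "joint_pos": joint angles; "joint_velocities": joint speeds; "tau": joint torques, N m; "position": TCP position; "ee_rot": TCP orientation; "ft_force": force on the tool from outside, world axes, zero at the start; "moment": the same for the moment, N m; "finger_gap": opening from 0.0 (shut) to 1.0 (fully open).
Only numpy, scipy, OpenCV 4.12 (cv2) and the standard library are available. Lean on these libraries where they do the work, as an engineer would, in place of code of your own. Each camera call takes 0.05 s, during which the arm holds its last target.

TASK

Two steel gauge plates lie flush in wooden tip-up stands. Press down the end of the three-hole gauge that lies at the open end of its stand, so that its other end tips up and can be grasped; then lift the gauge out and lay it flat in the middle of the cork pad, without dropping it. Leave the slotted gauge in its stand.

Things in the scene. Friction and masses are not known exactly. Their poses are not given: they have to be found in the camera images.
- three_hole_gauge_center (a point): Centre (mid-thickness) of the steel hosel gauge to be moved: a plate 96 (x) x 44 (y) x 8 mm (z), 0.16 kg, with three round holes of 12, 14 and 16 mm in a row along x within 30 mm of its centre. x runs along the plate, y across it, z is the upper face's normal. At the start it lies level in its stand, its x axis along the stand's; its -x end lies at the open end of the stand and is the one to press.
- three_hole_tip (a joint): Tipping floor under the three-hole gauge, turning about a cross axis (the stand's y) through the gauge's centre: 0 = gauge level and flush, 0.42 rad (24 degrees, its stop) = -x end fully down (its tip about 19 mm lower), +x end as much higher. It cannot tip the other way. Needs 2 to 3 N near the plate's end, and stays by friction where it is left. The gauge rides on it held lengthwise by 2 mm lips, and lifts off freely.
- three_hole_stand_top (a point): Middle of the top of the wooden stand that holds the three-hole gauge, 40 mm above the bench and level with the gauge's upper face. The stand is 118 (x) x 74 (y) x 40 mm (z), fixed to the bench; its well is 52 mm wide with side walls 11 mm thick, closed by a wall at the +x end and open at the -x end (no wall there, 5 mm floor only). Axes: z up, x from open to closed end.
- slot_gauge_center (a point): Centre of the other gauge, to be left alone: the same plate, but with one long slot 56 x 14 mm in place of the holes. It lies flush in an identical stand. The two stands may be either way round, left and right.
- pad_middle (a point): Middle of the upper face of the cork pad, 6 mm above the bench; the pad is 130 (x) x 105 (y) x 6 mm with rounded edges, fixed. Axes along the pad, z up.

How it is judged:
On the way, in this order (a step that is already met when the one before it is completed fails the run):
1. the three-hole gauge is tipped up in its stand by at least 14 degrees (value of joint three_hole_tip above 0.25 rad and angle between three_hole_gauge_center's own z axis and vertical above 0.2 rad and horizontal distance between three_hole_gauge_center and three_hole_stand_top below 0.02 m), for 0.1 s.
2. the three-hole gauge is lifted clear of its stand in the gripper (height (world z) of three_hole_gauge_center above 0.07 m and contact force between the fingers and three_hole_gauge above 0.5 N), for 0.1 s.
At the end, for the whole second after the job is handed in: The three-hole gauge rests flat (within 10 degrees) on the cork pad, its centre within 30 mm of the pad's middle, at any angle seen from above, released and at rest; the slotted gauge still lies flush in its stand (within 15 mm and 10 degrees of how it lay) (horizontal distance between three_hole_gauge_center and pad_middle below 0.03 m and z of three_hole_gauge_center in the frame of pad_middle between 0 and 0.012 m and angle between each of three_hole_gauge_center, slot_gauge_center's own z axis and vertical below 0.17 rad and linear speed of three_hole_gauge below 0.02 m/s and contact force between the fingers and three_hole_gauge below 0.05 N and distance of slot_gauge_center from where it was at the start of the episode below 0.015 m); the robot touches nothing.
It fails at once if the slotted gauge is taken or tipped in its stand (angle between slot_gauge_center's own z axis and vertical above 0.17 rad or distance of slot_gauge_center from where it was at the start of the episode above 0.02 m).
It fails at once if the three-hole gauge is dropped (falls freely by more than about 35 mm) (linear speed of three_hole_gauge above 0.85 m/s and contact force between the fingers and three_hole_gauge below 0.05 N).
It also fails if it takes over 42 s, if anything falls off the work surface, if the arm or the gripper's body presses on something with over 40 N, if the wrist force passes 120 N, or if a joint passes its speed limit or range.

## Working session

There is one attempt and no reset: what is moved stays moved. The work goes in short steps, Python scripts to look and compute and a shell command to move; the robot and the scene stay as the last step left them, time stands still between calls to the robot, and variables do not carry over. Pictures are saved under pics/ and viewed, and the job is handed in when it is done.

```bash
mkdir -p pics
cat > h.py <<'E'
import numpy as np, cv2
from cell import monitor, viewer, ctrl
def shot(n,f):
    c=viewer.camera(n); cv2.imwrite('pics/'+f,c['img'][:,:,::-1]); return c
def w(c,p): return (c['T']@np.r_[p,1])[:3]
def cloud(c):
    d=c['depth'];v,u=np.mgrid[:420,:560];K=c['mtx']
    P=np.stack([(u-K[0,2])/K[0,0]*d,(v-K[1,2])/K[1,1]*d,d],-1)
    return P@c['T'][:3,:3].T+c['T'][:3,3]
E
python3 - <<'E'
from h import *
np.set_printoptions(precision=4,suppress=True)
s=monitor.state();print(s['time_s'],s['position'],s['ee_rot'],s['finger_gap'],ctrl.pinch_z)
for n in ['scene','side']:
    c=shot(n,n+'0.png');print(n,c['T'][:3,3])
    for t in ['three_hole_gauge_center','slot_gauge_center','three_hole_stand_top','pad_middle']:
        print(n,t,[(round(r['conf'],2),w(c,r['point'])) for r in viewer.spot_point(n,t)][:3])
E
```

```text
0.0 [ 0.2052 -0.5897  0.2302] [-0.0002 -0.1665  0.986   0.0011] 0.9961701085210396 0.0187
scene [0.9888 0.3269 0.7283]
scene three_hole_gauge_center [(0.75, array([ 0.4353, -0.2311,  0.0381]))]
scene slot_gauge_center [(0.62, array([0.4552, 0.2716, 0.036 ]))]
scene three_hole_stand_top [(0.91, array([ 0.4346, -0.2287,  0.0391]))]
scene pad_middle [(0.82, array([0.4641, 0.0652, 0.0046])), (0.49, array([ 0.4361, -0.2318,  0.0389]))]
side [ 0.2907 -0.8499  0.5192]
side three_hole_gauge_center [(0.81, array([ 0.4343, -0.2328,  0.036 ])), (0.31, array([0.461 , 0.2749, 0.0346]))]
side slot_gauge_center [(0.82, array([0.4574, 0.2749, 0.0385]))]
side three_hole_stand_top [(0.64, array([ 0.4399, -0.2314,  0.0417]))]
side pad_middle [(0.67, array([0.4632, 0.0627, 0.01  ])), (0.64, array([0.4576, 0.2745, 0.037 ]))]
```

View pics/scene0.png

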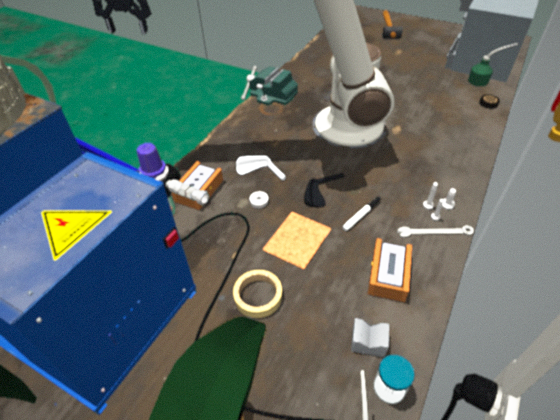

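View pics/side0.png

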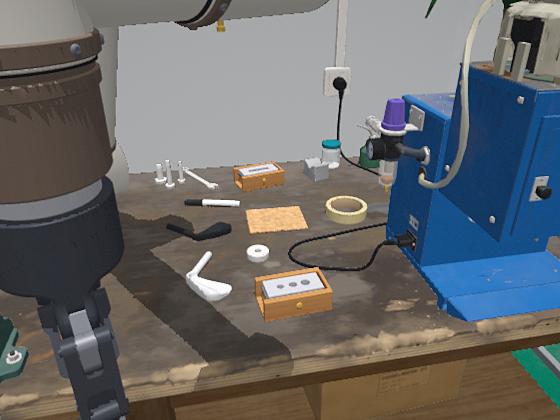

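Run:
```python
from h import *
np.set_printoptions(precision=4,suppress=True)
ims=[]
for n in ['scene','side']:
    c=viewer.camera(n); P=cloud(c)
    for t in ['three_hole_gauge_center','three_hole_stand_top']:
        for r in viewer.regions_of(n,t)[:1]:
            m=r['pixels']; q=P[m]; q=q[(abs(q[:,2]-.04)<.006)]
            if len(q)<10: print(n,t,'few',m.sum()); continue
            rr=cv2.minAreaRect((q[:,:2]*1000).astype(np.float32))
            print(n,t,r['conf'],m.sum(),rr,np.median(q[:,2]))
    # high points near
    m=(P[...,2]>.06)&(c['depth']>0)&(abs(P[...,0]-.5)<.25)&(P[...,1]>-.5)&(P[...,1]<.35)
    q=P[m]
    H={}
    for x,y,z in q:
        k=(round(x/.04)*4,round(y/.04)*4); H[k]=max(H.get(k,0),z)
    print({k:round(float(v),2) for k,v in sorted(H.items())})
    u,v,s=(200,183,35) if n=='scene' else (293,292,50)
    ims.append(cv2.resize(c['img'][v-s:v+s,u-s:u+s,::-1],(400,400),interpolation=cv2.INTER_CUBIC))
cv2.imwrite('pics/crop1.png',np.hstack(ims))
```

```text
scene three_hole_gauge_center 0.6 400 ((426.48150634765625, -228.22792053222656), (78.53214263916016, 49.064762115478516), 8.106108665466309) 0.03948496989307004
scene three_hole_stand_top 0.58 621 ((439.24310302734375, -228.7623291015625), (115.56680297851562, 75.6617431640625), 4.477673530578613) 0.03941525028029613
{(24, 32): 0.06, (60, -12): 0.28, (64, -28): 0.38, (64, -16): 0.28, (64, -12): 0.32, (64, -8): 0.27, (64, -4): 0.26, (64, 0): 0.26, (64, 32): 0.07, (64, 36): 0.08, (68, -32): 0.44, (68, -28): 0.44, (68, -24): 0.47, (68, -20): 0.4, (68, -16): 0.31, (68, -12): 0.31, (68, -8): 0.31, (68, -4): 0.31, (68, 32): 0.08, (68, 36): 0.08, (72, -28): 0.46, (72, -24): 0.49, (72, -20): 0.5, (72, -16): 0.31, (72, -12): 0.31, (72, -8): 0.31, (72, -4): 0.31, (72, 32): 0.14, (72, 36): 0.08, (76, -24): 0.46, (76, -20): 0.4, (76, -16): 0.31, (76, -12): 0.31, (76, -8): 0.31, (76, -4): 0.31, (76, 32): 0.14}
side three_hole_gauge_center 0.56 1026 ((437.380126953125, -232.11480712890625), (97.10676574707031, 56.81864929199219), 6.590786457061768) 0.03962172199596717
side three_hole_stand_top 0.
[... 194 characters left out ...]
.25, (60, -12): 0.28, (64, -32): 0.35, (64, -28): 0.39, (64, -24): 0.22, (64, -20): 0.24, (64, -16): 0.31, (64, -12): 0.32, (64, -8): 0.26, (64, -4): 0.26, (64, 32): 0.07, (64, 36): 0.08, (68, -40): 0.4, (68, -36): 0.47, (68, -32): 0.47, (68, -28): 0.47, (68, -24): 0.47, (68, -20): 0.39, (68, -16): 0.31, (68, -12): 0.31, (68, -8): 0.31, (68, -4): 0.31, (68, 32): 0.08, (68, 36): 0.08, (72, -40): 0.4, (72, -36): 0.48, (72, -32): 0.48, (72, -28): 0.48, (72, -24): 0.48, (72, -20): 0.4, (72, -16): 0.31, (72, -12): 0.31, (72, -8): 0.31, (72, -4): 0.31, (72, 32): 0.14, (72, 36): 0.07, (76, -40): 0.29, (76, -24): 0.45, (76, -20): 0.14, (76, -12): 0.31, (76, -8): 0.31, (76, -4): 0.31, (76, 32): 0.13}
```

View pics/crop1.png

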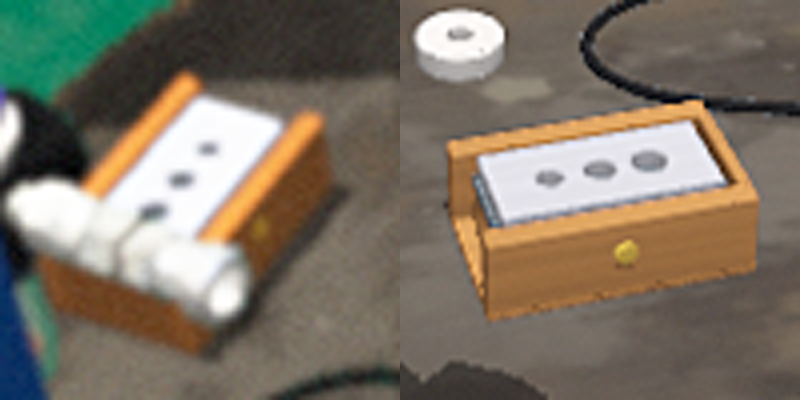

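```bash
python3 -m creep '{"travel":[[2.3,4.4,-1.1],[2.3,4.4,-1.1],[2.3,4.4,-1.1],[2.3,4.4,-1.1],[2.3,4.4,-1.1],[2.3,4.4,-1.1],[2.3,4.4,-1.1],[2.3,4.4,-1.1]],"turn":[-1.8,-1.8,-1.8,-1.8,-1.8,-1.8,-1.8,-1.8]}' 1 40
python3 - <<'E'
from h import *
np.set_printoptions(precision=4,suppress=True)
s=monitor.state();print(s['time_s'],s['position'],s['ee_rot'],s['finger_gap'],s['ft_force'])
c=shot('wrist','w1.png');P=cloud(c)
for t in ['three_hole_gauge_center','three_hole_stand_top']:
    print(t,[(round(r['conf'],2),w(c,r['point'])) for r in viewer.spot_point('wrist',t)][:2])
    for r in viewer.regions_of('wrist',t)[:1]:
        m=r['pixels']; q=P[m]; q=q[(abs(q[:,2]-.04)<.004)]
        print(r['conf'],m.sum(),cv2.minAreaRect((q[:,:2]*1000).astype(np.float32)),np.median(q[:,2]))
E
```

```text
time_s: 1.8
position: [0.3902, -0.2369, 0.1434]
ee_rot: [0.001, -0.041, 0.999, -0.0]
ft_force: [1.3, -0.4, -0.2]
finger_gap: -0.0
1.8 [ 0.3902 -0.2369  0.1434] [ 0.0006 -0.0413  0.9991 -0.0002] -0.00011583275251884728 [ 1.2789 -0.3889 -0.2114]
three_hole_gauge_center [(0.86, array([ 0.4336, -0.2303,  0.0343]))]
0.57 3005 ((418.30352783203125, -231.42831420898438), (59.14381790161133, 43.71299362182617), 4.719793319702148) 0.039122722014011097
three_hole_stand_top [(0.66, array([ 0.4328, -0.2295,  0.0405]))]
0.6 5468 ((434.9059753417969, -230.24765014648438), (114.02876281738281, 74.0042495727539), 4.429233551025391) 0.03926759136359678
```

View pics/w1.png

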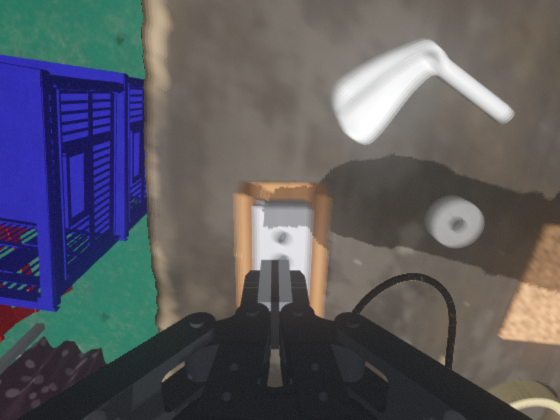

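The wrist view shows the stand at about (283,245), level with the tool and with the gauge under the shut fingers. Tool yaw matches the stand at about 4.7°.

```bash
python3 -m creep '{"travel":[[0.1,0.2,-3],[0,0,-3],[0,0,-2.5],[0,0,-1],[0,0,-0.5],[0,0,-0.5],[0,0,-0.5],[0,0,0]],"turn":[0,0,0,0,0,0,0,0]}'
python3 -m creep '{"travel":[[0,0,-0.3],[0,0,-0.3],[0,0,-0.2],[0,0,0]],"turn":[0,0,0,0]}'
python3 - <<'E'
from h import *
c=shot('side','s2.png');i=c['img'][220:340,220:370,::-1]
cv2.imwrite('pics/s2c.png',cv2.resize(i,(750,600)))
E
```

```text
time_s: 3.05
position: [0.3907, -0.2363, 0.0334]
ee_rot: [0.0, -0.042, 0.999, -0.0]
ft_force: [-0.1, -0.2, -0.8]
finger_gap: -0.0
time_s: 3.55
position: [0.39, -0.2361, 0.025]
ee_rot: [-0.001, -0.042, 0.999, 0.0]
ft_force: [0.8, -0.5, -0.0]
finger_gap: 0.002
```

View pics/s2c.png

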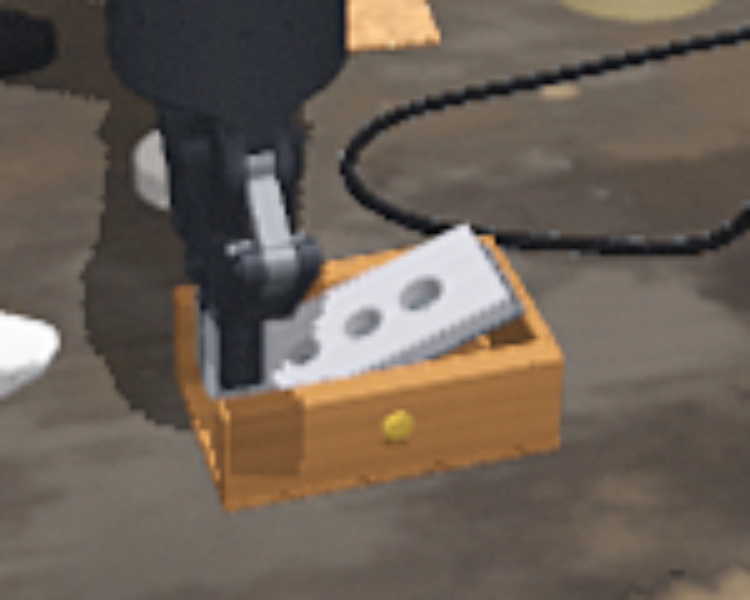

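Tipped up: the far end (at about 470,230 in the crop) stands above the wall. I'll press a few mm more and then withdraw.

```bash
python3 -m creep '{"travel":[[0,0,-0.2],[0,0,-0.1],[0,0,0]],"turn":[0,0,0]}'
python3 -m creep '{"travel":[[0,0,2],[0,0,3],[1,0.1,3],[1,0.1,0],[0,0,0]],"turn":[0,0,0,0,0]}' -0.3
python3 - <<'E'
from h import *
np.set_printoptions(precision=4,suppress=True)
for n in ['side','wrist','scene']:
  c=shot(n,n+'3.png');P=cloud(c)
  for t in ['three_hole_gauge_center']:
    print(n,[(round(r['conf'],2),w(c,r['point'])) for r in viewer.spot_point(n,t)][:2])
    for r in viewer.regions_of(n,t)[:1]:
        m=cv2.erode(r['pixels'].astype(np.uint8),np.ones((3,3)))>0; q=P[m]; q=q[(q[:,2]>.02)&(q[:,2]<.08)]
        A=np.c_[q[:,:2]-[.436,-.231],np.ones(len(q))]
        for _ in range(5):
            k=np.linalg.lstsq(A,q[:,2],rcond=None)[0]; e=abs(A@k-q[:,2])<.004; A=A[e];q=q[e]
        print(r['conf'],len(q),k,np.degrees(np.arctan(np.hypot(*k[:2]))),cv2.minAreaRect((q[:,:2]*1000).astype(np.float32)),q[:,2].max())
s=monitor.state();print(s['time_s'],s['position'],s['finger_gap'],s['ft_force'])
E
```

```text
time_s: 3.98
position: [0.3903, -0.2362, 0.0225]
ee_rot: [-0.0, -0.042, 0.999, 0.0]
ft_force: [0.1, 1.7, 4.8]
finger_gap: -0.003
time_s: 4.6
position: [0.4102, -0.234, 0.1016]
ee_rot: [-0.001, -0.042, 0.999, 0.0]
ft_force: [-0.8, 0.3, -0.2]
finger_gap: 0.652
side [(0.9, array([ 0.4335, -0.2319,  0.0363]))]
0.9 706 [0.4416 0.0368 0.0391] 23.897590113460836 ((436.1944580078125, -233.02584838867188), (84.88939666748047, 43.81797790527344), 3.7153820991516113) 0.05890632106880994
wrist [(0.55, array([ 0.4372, -0.2332,  0.0353]))]
0.71 7109 [0.4457 0.0342 0.0389] 24.08544567781512 ((436.1896057128906, -230.19114685058594), (87.32071685791016, 42.87140655517578), 5.3359880447387695) 0.05915205746191338
scene [(0.67, array([ 0.4371, -0.2281,  0.0395]))]
0.73 197 [0.4488 0.0346 0.0395] 24.23293575923814 ((437.8522033691406, -227.3736114501953), (75.2991943359375, 40.80604934692383), 4.620486736297607) 0.058392293913447135
5.05 [ 0.4101 -0.2343  0.1021] 0.6489081017966636 [-0.0023  0.165   0.5133]
```

View pics/wrist3.png

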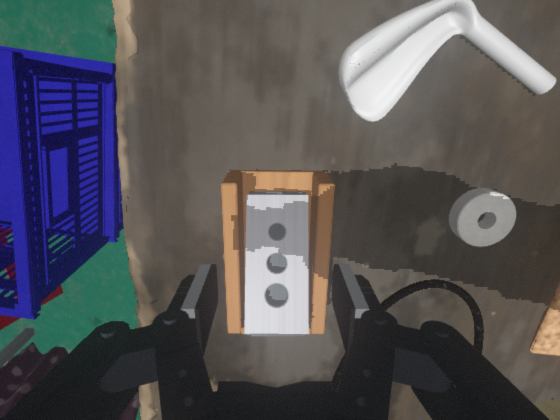

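```bash
python3 -m creep '{"travel":[[3,0.3,0],[3,0.3,0],[0,0,-1.5],[0,0,-1.5],[0,0,-1.5],[0,0,-0.6],[0,0,-0.5],[0,0,0]],"turn":[0,0,0,0,0,0,0,0]}' -0.4
python3 - <<'E'
from h import *
c=shot('side','s4.png');i=c['img'][190:340,220:370,::-1]
c=shot('wrist','w4.png')
a=cv2.resize(i,(400,400)); b=cv2.resize(c['img'][120:420,100:480,::-1],(400,400))
cv2.imwrite('pics/s4c.png',np.hstack([a,b]))
E
```

```text
time_s: 6.05
position: [0.4703, -0.2283, 0.0462]
ee_rot: [-0.0, -0.042, 0.999, 0.0]
ft_force: [0.4, -0.1, -0.0]
finger_gap: 0.698
```

View pics/s4c.png

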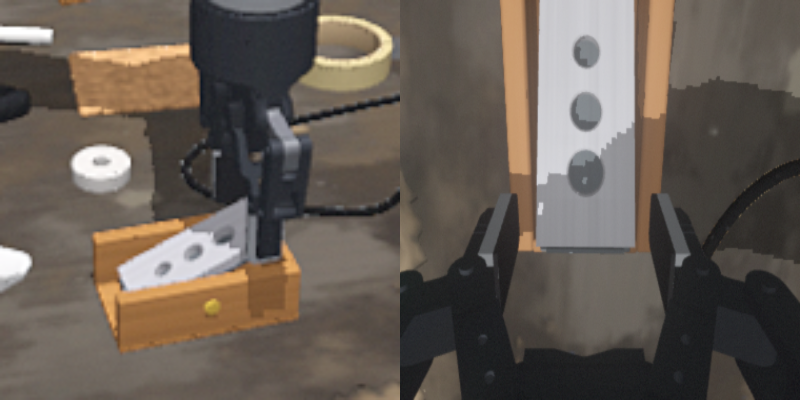

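Run:
```python
from h import *
np.set_printoptions(precision=4,suppress=True)
c=viewer.camera('side');P=cloud(c)
m=(P[...,2]>.03)&(P[...,2]<.12)&(P[...,0]>.43)&(P[...,0]<.5)&(P[...,1]<-.245)&(P[...,1]>-.3)
im=c['img'].sum(-1)
for v in range(250,296,2):
    us=np.where(m[v])[0]
    us=us[im[v,us]<200]
    if len(us): print(v,us.min(),us.max(),P[v,us].min(0),P[v,us].max(0))
```

```text
250 308 308 [ 0.4566 -0.2532  0.119 ] [ 0.4566 -0.2532  0.119 ]
252 309 309 [ 0.4572 -0.2573  0.1177] [ 0.4572 -0.2573  0.1177]
254 309 318 [ 0.4578 -0.2639  0.1119] [ 0.4702 -0.2543  0.1165]
256 312 313 [ 0.4614 -0.2663  0.1116] [ 0.4615 -0.2604  0.1155]
258 312 314 [ 0.4624 -0.269   0.1053] [ 0.4627 -0.2568  0.1133]
260 312 318 [ 0.4624 -0.2837  0.1024] [ 0.4673 -0.2582  0.1191]
262 313 334 [ 0.4627 -0.2902  0.102 ] [ 0.4883 -0.2634  0.1197]
264 313 334 [ 0.4629 -0.2945  0.0979] [ 0.4879 -0.263   0.1187]
266 313 334 [ 0.4614 -0.2944  0.098 ] [ 0.4889 -0.2685  0.1152]
268 313 333 [ 0.4628 -0.2924  0.0898] [ 0.4877 -0.2626  0.1101]
270 317 333 [ 0.4639 -0.2924  0.0991] [ 0.4887 -0.2831  0.1061]
272 317 326 [ 0.4651 -0.2916  0.0852] [ 0.4825 -0.2694  0.102 ]
274 317 325 [ 0.4684 -0.2738  0.081 ] [ 0.4809 -0.2693  0.085 ]
276 317 325 [ 0.4686 -0.2748  0.0779] [ 0.4812 -0.269   0.0818]
278 317 325 [ 0.4684 -0.2738  0.073 ] [ 0.481  -0.269   0.0771]
280 317 324 [ 0.4685 -0.2731  0.071 ] [ 0.4794 -0.2705  0.0725]
282 316 324 [ 0.4678 -0.2732  0.0647] [ 0.4801 -0.2677  0.069 ]
284 316 324 [ 0.4685 -0.2739  0.06  ] [ 0.4807 -0.2662  0.065 ]
286 317 318 [ 0.4689 -0.2723  0.0592] [ 0.4701 -0.2706  0.0602]
```

```bash
python3 -m creep '{"travel":[[0,0,-0.4],[0,0,-0.3],[0,0,0]],"turn":[0,0,0]}'
python3 -m creep '{"travel":[[0,0,0],[0,0,0],[0,0,0],[0,0,0]],"turn":[0,0,0,0]}' 1 70
python3 - <<'E'
from h import *
c=shot('side','s5.png');i=c['img'][190:340,220:370,::-1]
c=shot('wrist','w5.png')
a=cv2.resize(i,(400,400)); b=cv2.resize(c['img'][120:420,100:480,::-1],(400,400))
cv2.imwrite('pics/s5c.png',np.hstack([a,b]))
E
```

```text
time_s: 6.58
position: [0.4702, -0.2282, 0.039]
ee_rot: [-0.0, -0.042, 0.999, 0.0]
ft_force: [-0.2, -0.2, 1.1]
finger_gap: 0.698
time_s: 7.08
position: [0.4704, -0.2283, 0.0394]
ee_rot: [0.0, -0.042, 0.999, -0.0]
ft_force: [-1.1, -0.4, 0.8]
finger_gap: 0.493
```

View pics/s5c.png

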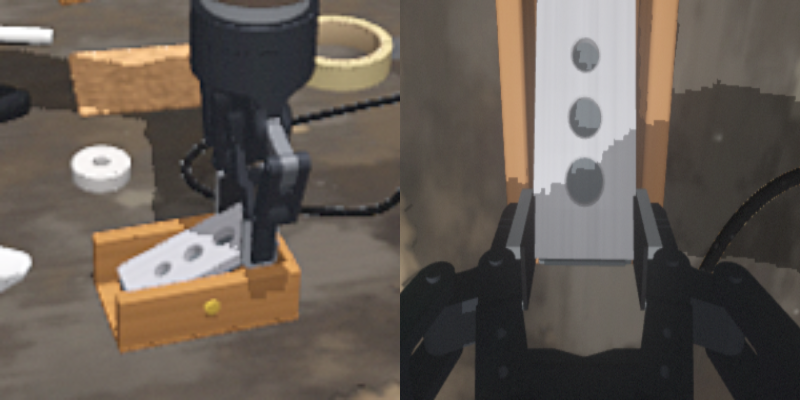

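The gap stopped at 0.49 (about 43 mm), with both fingers on the plate's sides. Lifting slowly.

```bash
python3 -m creep '{"travel":[[0,0,0.3],[0,0,0.5],[0,0,0.8],[0,0,1.2],[0,0,1.5],[0,0,1.5],[0,0,1.2],[0,0,0.5]],"turn":[0,0,0,0,0,0,0,0]}'
python3 -m creep '{"travel":[[0,0,1],[0,0,1],[0,0,0.5],[0,0,0]],"turn":[0,0,0,0]}'
python3 - <<'E'
from h import *
np.set_printoptions(precision=4,suppress=True)
c=shot('side','s6.png');print([(round(r['conf'],2),w(c,r['point'])) for r in viewer.spot_point('side','three_hole_gauge_center')][:2])
P=cloud(c)
for r in viewer.regions_of('side','three_hole_gauge_center')[:1]:
    q=P[r['pixels']];q=q[q[:,2]>.05]
    print(len(q),q.min(0),q.max(0),r['conf'])
E
```

```text
time_s: 8.18
position: [0.4708, -0.2283, 0.1155]
ee_rot: [0.001, -0.042, 0.999, -0.0]
ft_force: [-0.5, -0.1, -0.9]
finger_gap: 0.493
time_s: 8.68
position: [0.4706, -0.2283, 0.1397]
ee_rot: [0.0, -0.042, 0.999, -0.0]
ft_force: [-0.2, -0.1, -1.7]
finger_gap: 0.488
[(0.58, array([ 0.4342, -0.2338,  0.1376]))]
1005 [ 0.2907 -0.8499  0.1139] [ 0.4725 -0.2082  0.5192] 0.73
```

View pics/s6.png

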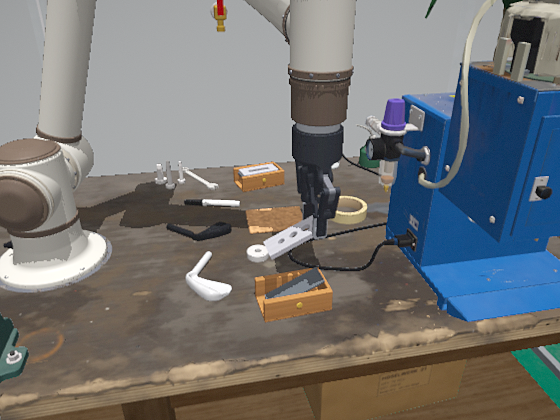

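Gauge is held, tilted about 24°, at about (290,238) in the side picture. Next: check the pad and what surrounds it, then carry over.

```bash
python3 -m creep '{"travel":[[0,2,0],[0,4,0],[0,5,0],[0,5,0],[0,5,0],[0,5,0],[0,2.5,0],[0,0.7,0]],"turn":[0,0,0,0,0,0,0,0]}'
python3 - <<'E'
from h import *
np.set_printoptions(precision=4,suppress=True)
s=monitor.state();print(s['position'],s['finger_gap'])
c=shot('scene','sc7.png');P=cloud(c)
print([(round(r['conf'],2),w(c,r['point'])) for r in viewer.spot_point('scene','pad_middle')][:2])
hsv=cv2.cvtColor(c['img'],cv2.COLOR_RGB2HSV)
r=(P[...,2]>.01)&(P[...,2]<.08)&(P[...,0]>.5)&(P[...,0]<.65)&(P[...,1]>-.05)&(P[...,1]<.2)
print('tape',P[r].min(0),P[r].max(0))
c=viewer.camera('side');P=cloud(c);print([(round(r['conf'],2),w(c,r['point'])) for r in viewer.spot_point('side','pad_middle')][:2])
print('g',[(round(r['conf'],2),w(c,r['point'])) for r in viewer.spot_point('side','three_hole_gauge_center')][:2])
c=shot('wrist','w7.png')
E
```

```text
time_s: 9.82
position: [0.4703, 0.0651, 0.1391]
ee_rot: [-0.0, -0.043, 0.999, -0.0]
ft_force: [0.5, -0.5, -1.8]
finger_gap: 0.493
[0.4703 0.0651 0.1391] 0.4926448245458571
[(0.89, array([0.4641, 0.0637, 0.0094]))]
tape [ 0.5813 -0.0166  0.0101] [0.6499 0.1085 0.0282]
[(0.65, array([0.4633, 0.064 , 0.0112]))]
g [(0.65, array([0.433 , 0.062 , 0.1376]))]
```

View pics/sc7.png

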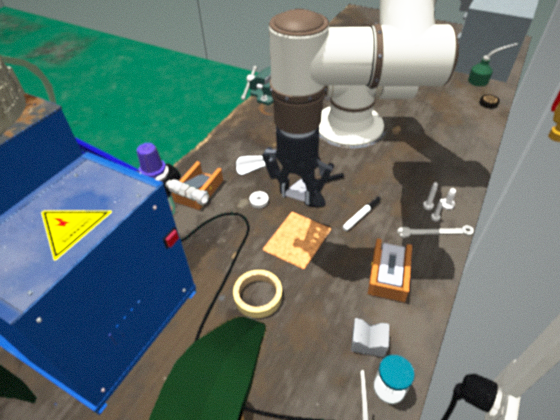

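View pics/w7.png

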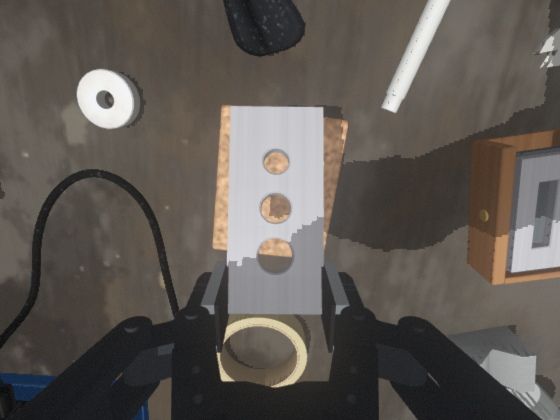

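```bash
python3 -m creep '{"travel":[[1,0.2,-1],[1.5,0,-2],[0.7,0,-2.5],[0,0,-2.3],[0,0,-1.5],[0,0,-0.7],[0,0,-0.3],[0,0,0]],"turn":[0,0,0,0,0,0,0,0]}'
python3 - <<'E'
from h import *
np.set_printoptions(precision=4,suppress=True)
c=shot('side','s8.png');print('g',[(round(r['conf'],2),w(c,r['point'])) for r in viewer.spot_point('side','three_hole_gauge_center')][:2])
i=c['img'][140:290,210:380,::-1];cv2.imwrite('pics/s8c.png',cv2.resize(i,(680,600)))
E
```

```text
time_s: 11.12
position: [0.5028, 0.0659, 0.0367]
ee_rot: [0.0, -0.042, 0.999, 0.0]
ft_force: [1.0, 0.4, -2.5]
finger_gap: 0.493
g [(0.59, array([0.465 , 0.0613, 0.0333]))]
```

View pics/s8c.png

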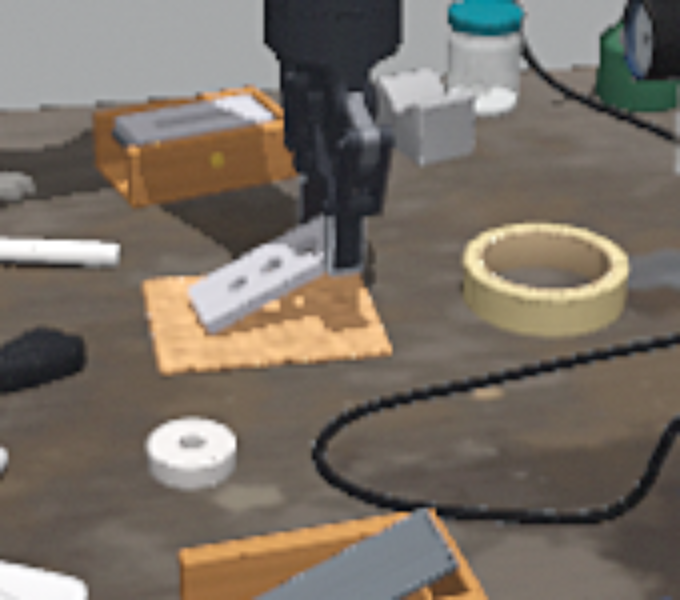

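The low end, at about (210,325) in the crop, is just above the pad. I'll lower on a light grip so the plate turns flat between the pads.

```bash
python3 -m creep '{"travel":[[0,0,-0.2],[0,0,-0.3],[0,0,-0.3],[0,0,-0.3],[0,0,-0.3],[0,0,0]],"turn":[0,0,0,0,0,0]}' 1 25
python3 - <<'E'
from h import *
c=shot('side','s9.png')
i=c['img'][140:290,210:380,::-1];cv2.imwrite('pics/s9c.png',cv2.resize(i,(680,600)))
E
```

```text
time_s: 11.98
position: [0.5065, 0.0671, 0.0243]
ee_rot: [0.004, -0.043, 0.999, 0.001]
ft_force: [5.1, 0.1, 5.9]
finger_gap: 0.489
```

View pics/s9c.png

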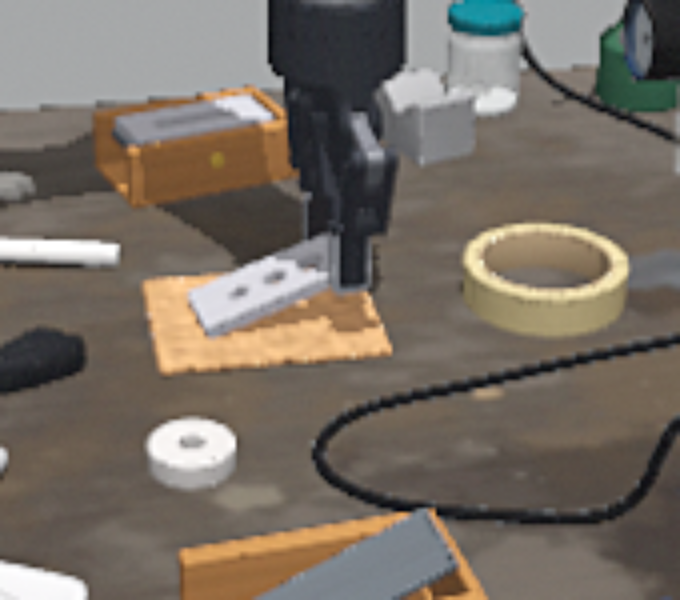

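```bash
python3 -m creep '{"travel":[[-0.1,0,-0.3],[-0.1,0,-0.3],[0,0,-0.3],[0,0,-0.3],[0,0,-0.2],[0,0,0]],"turn":[0,0,0,0,0,0]}' 1 20
python3 - <<'E'
from h import *
c=shot('side','s10.png')
i=c['img'][140:290,210:380,::-1];cv2.imwrite('pics/s10c.png',cv2.resize(i,(680,600)))
E
```

```text
time_s: 12.78
position: [0.5047, 0.0674, 0.0103]
ee_rot: [0.004, -0.043, 0.999, 0.001]
ft_force: [4.9, 0.3, 6.3]
finger_gap: 0.495
```

View pics/s10c.png

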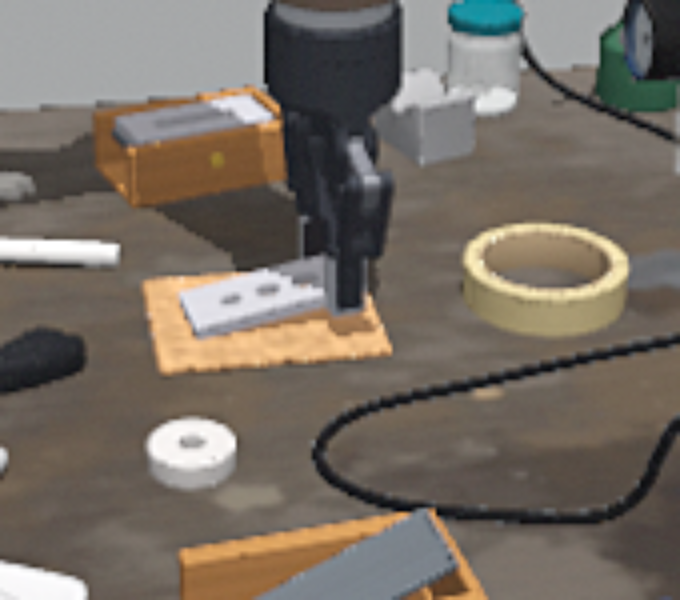

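```bash
python3 -m creep '{"travel":[[0,0,-0.3],[0,0,-0.2],[0,0,0]],"turn":[0,0,0]}'
python3 -m creep '{"travel":[[0,0,0],[0,0,0],[0,0,0],[0,0,0]],"turn":[0,0,0,0]}' -0.4
python3 -m creep '{"travel":[[0,0,1],[0,0,2],[0,0,3],[0,0,4],[0,0,4],[0,0,0]],"turn":[0,0,0,0,0,0]}'
python3 - <<'E'
from h import *
np.set_printoptions(precision=4,suppress=True)
for n in ['side','wrist','scene']:
  c=shot(n,n+'11.png');P=cloud(c)
  for t in ['three_hole_gauge_center','pad_middle','slot_gauge_center']:
    print(n,t,[(round(r['conf'],2),w(c,r['point'])) for r in viewer.spot_point(n,t)][:1])
  for r in viewer.regions_of(n,'three_hole_gauge_center')[:1]:
        q=P[r['pixels']]; q=q[(q[:,2]>.009)&(q[:,2]<.03)]
        A=np.c_[q[:,:2],np.ones(len(q))];k=np.linalg.lstsq(A,q[:,2],rcond=None)[0]
        print(r['conf'],k[:2],np.median(q[:,2]),cv2.minAreaRect((q[:,:2]*1000).astype(np.float32)))
E
```

```text
time_s: 13.2
position: [0.5045, 0.0674, 0.0051]
ee_rot: [0.004, -0.043, 0.999, 0.001]
ft_force: [3.9, 1.1, 7.5]
finger_gap: 0.494
time_s: 13.7
position: [0.5, 0.0656, 0.0031]
ee_rot: [-0.0, -0.042, 0.999, -0.0]
ft_force: [-1.3, 0.2, -0.0]
finger_gap: 0.702
time_s: 14.45
position: [0.5025, 0.0665, 0.1474]
ee_rot: [0.004, -0.042, 0.999, 0.001]
ft_force: [0.2, -0.4, -0.8]
finger_gap: 0.699
side three_hole_gauge_center [(0.69, array([0.4633, 0.0619, 0.0113]))]
side pad_middle [(0.74, array([0.4639, 0.0602, 0.0075]))]
side slot_gauge_center [(0.79, array([0.4599, 0.2753, 0.034 ]))]
0.63 [-0.0015  0.0248] 0.014089826295655972 ((466.2677001953125, 62.747161865234375), (97.05967712402344, 49.60952377319336), 6.569382667541504)
wrist three_hole_gauge_center [(0.94, array([0.4607, 0.0661, 0.01  ]))]
wrist pad_middle [(0.78, array([0.4662, 0.0648, 0.0021]))]
wrist slot_gauge_center [(0.73, array([0.4587, 0.2742, 0.0327]))]
0.67 [0.0002 0.0005] 0.013397611829716993 ((466.3667297363281, 64.17646026611328), (95.34223175048828, 44.0850830078125), 4.840719223022461)
scene three_hole_gauge_center [(0.65, array([0.4642, 0.064 , 0.013 ]))]
scene pad_middle [(0.8, array([0.4647, 0.0637, 0.0046]))]
scene slot_gauge_center [(0.94, array([0.4563, 0.2741, 0.0349]))]
0.59 [-0.     -0.0059] 0.013891074667244596 ((465.02447509765625, 64.90768432617188), (98.38500213623047, 44.83681869506836), 4.481171607971191)
```

View pics/side11.png

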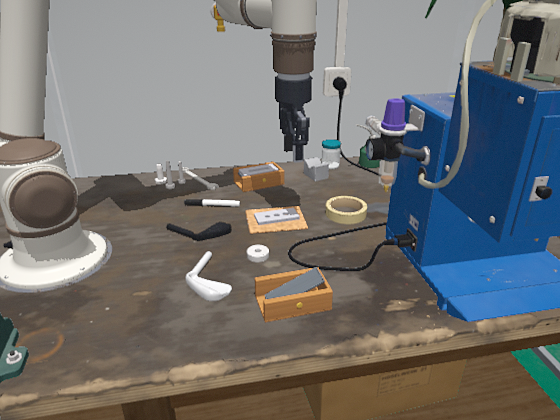

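View pics/wrist11.png

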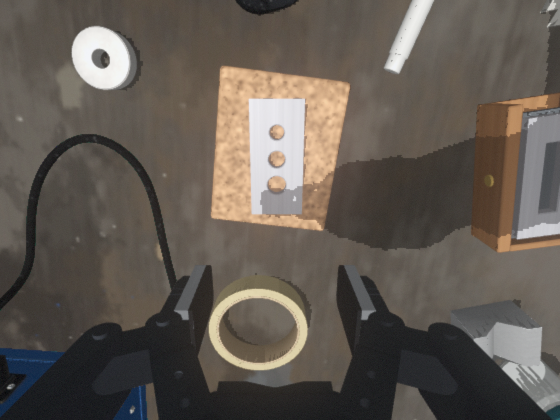

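The gauge lies flat in the middle of the pad (wrist picture, about 277,157), top face at 14 mm, and the gripper is clear.

```bash
python3 -c "
from cell import ctrl; print(ctrl.finish_job())"
```

```text
the job is handed in; nothing more can be done
None
```

The three-hole gauge is lying flat in the middle of the cork pad, and I handed the job in at about 14.7 s.

- **Tipping:** I pressed the open end with the shut gripper. The depth images then showed the gauge tipped about 24°, its full travel.
- **Lifting:** I gripped the raised end across its 44 mm width at 70 N and lifted it about 10 cm. It kept its tilt in the grip.
- **Laying down:** I lowered its low end onto the pad and eased the grip to 20–25 N so the plate turned almost flat between the fingers. Then I released it and moved the gripper well clear.

**Last checks:**
- All three cameras put the gauge's centre within about 6 mm of the pad's middle.
- Its upper face is at about 14 mm, which is right for an 8 mm plate on a 6 mm pad. It is level to within about 1.5°.
- The slotted gauge was found within about 4 mm of its first measured position, which is about as accurate as the detection itself.

No check failed. The largest disagreement between estimates was those few millimetres.

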